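Set out the tea scoop and find the fullest tin

TASK

Get ready for tea: lay the scoop flat in the long, wide compartment of the wooden tray and let go of it. Then heft the three tea tins one at a time, in order from the robot's left to the robot's right, lifting each a few centimetres clear of the cork mat and standing it back upright where it stood on the mat. Finish while holding the heaviest one upright and still in the gripper, about 20 cm above the table, with the other two standing in their places; leave the mug, the book and the remote control alone.

Things in the scene. Friction and masses are not known exactly. Their poses are not given: they have to be found in the camera images.
- scoop: brass tea scoop lying on the table, 150 mm long: straight square handle 14 mm wide and 14 mm high from x = -75 to +43 mm, then a flat round head 40 mm in diameter, 9 mm thick, centred at x = +55 mm. Origin: on the underside in the middle of its length (on the handle, within 15 mm of the balance point). x runs along it to the head, z up. 50 g
- tray: fixed light wooden tea tray, 184 mm (x) by 120 mm (y), 16 mm high, floor 5 mm thick, walls and divider 4 mm thick. Long compartment for the scoop on its +y side, inside 176 by 64 mm and 11 mm deep; narrow compartment on its -y side, 44 mm wide, with two fixed blue coasters. Origin: centre of the underside, z up
- slot (a point): centre of the floor of the tray's long, wide compartment (inside 176 mm along x, 64 mm along y, walls rising 11 mm above this point); axes as the tray's, x along the compartment. The scoop may lie either way round
- tin_left: closed tea tin, white with blue band and steel lid, 58 mm diameter, 85 mm tall; the three look alike. A hidden tea cake inside has a few mm of play. One of the three (any) weighs 520-660 g, the others 210-340 g. Origin: centre of underside, z up. Grip round the body with the fingertips 20-50 mm above the underside. Largest y: leftmost as the robot sees it
- tin_middle: closed tea tin, white with blue band and steel lid, 58 mm diameter, 85 mm tall; the three look alike. A hidden tea cake inside has a few mm of play. One of the three (any) weighs 520-660 g, the others 210-340 g. Origin: centre of underside, z up. Grip round the body with the fingertips 20-50 mm above the underside. This one stands in the middle
- tin_right: closed tea tin, white with blue band and steel lid, 58 mm diameter, 85 mm tall; the three look alike. A hidden tea cake inside has a few mm of play. One of the three (any) weighs 520-660 g, the others 210-340 g. Origin: centre of underside, z up. Grip round the body with the fingertips 20-50 mm above the underside. Smallest y: rightmost as the robot sees it
- mat: fixed brown cork mat on the dark table, 130 mm (x) by 560 mm (y), 5 mm thick, on which the three tins stand in a row along y. Origin: centre of the underside, on the table top (z = 0)
- mug: white mug, 80 mm in diameter, 90 mm tall, standing on the table; origin: centre of the underside. Leave alone
- book: grey book lying on the table, 116 x 176 x 30 mm; origin: centre of the underside. Leave alone
- remote: black remote control lying on the table, 45 x 160 x 18 mm; origin: centre of the underside. Leave alone
Mind the look-alikes: they are no part of the job. Leave any pink or purple look-alike of the tin_right alone.

How it is judged:
On the way, in this order (a step that is already met when the one before it is completed fails the run):
1. the scoop lies flat in the tray's long compartment, released (x of scoop in the frame of slot between -0.02 and 0.02 m and y of scoop in the frame of slot between -0.02 and 0.02 m and z of scoop in the frame of slot below 0.006 m and angle between scoop's own z axis and vertical below 0.1 rad and angle between the x axis of scoop and the x axis of slot, either way round below 0.3 rad and contact force between the fingers and scoop below 0.1 N and linear speed of scoop below 0.02 m/s), for 0.2 s.
2. the left tin is lifted in the fingers more than 20 mm off the mat, the other two standing in place (height (world z) of tin_left above 0.025 m and contact force between the fingers and tin_left above 1 N and height (world z) of each of tin_middle, tin_right below 0.011 m and angle between each of tin_middle, tin_right's own z axis and vertical below 0.1 rad and distance of each of tin_middle, tin_right from where it was at the start of the episode below 0.04 m), for 0.2 s.
3. the middle tin is lifted in the fingers more than 20 mm off the mat, the other two standing in place (height (world z) of tin_middle above 0.025 m and contact force between the fingers and tin_middle above 1 N and height (world z) of each of tin_left, tin_right below 0.011 m and angle between each of tin_left, tin_right's own z axis and vertical below 0.1 rad and distance of each of tin_left, tin_right from where it was at the start of the episode below 0.04 m), for 0.2 s.
4. the right tin is lifted in the fingers more than 20 mm off the mat, the other two standing in place (height (world z) of tin_right above 0.025 m and contact force between the fingers and tin_right above 1 N and height (world z) of each of tin_left, tin_middle below 0.011 m and angle between each of tin_left, tin_middle's own z axis and vertical below 0.1 rad and distance of each of tin_left, tin_middle from where it was at the start of the episode below 0.04 m), for 0.2 s.
At the end, for the whole second after the job is handed in: Scoop flat and released in the long compartment; heaviest tin held by the fingers alone, upright within 0.35 rad, still, underside over 150 mm above the table; the two lighter tins (under 4.2 N on the mat) upright, at rest, untouched, within 40 mm of where they began (all of step 1 and ((height (world z) of tin_left above 0.15 m and angle between tin_left's own z axis and vertical below 0.35 rad and linear speed of tin_left below 0.03 m/s and contact force between the fingers and tin_left above 2 N and contact force between tin_left and mat below 0.1 N and contact force between tin_left and tray below 0.1 N and height (world z) of each of tin_middle, tin_right below 0.011 m and angle between each of tin_middle, tin_right's own z axis and vertical below 0.1 rad and distance of each of tin_middle, tin_right from where it was at the start of the episode below 0.04 m and linear speed of each of tin_middle, tin_right below 0.02 m/s and contact force between tin_middle and mat between 1 and 4.2 N and contact force between each of tin_left, the fingers and tin_middle below 0.1 N and contact force between tin_right and mat between 1 and 4.2 N and contact force between each of tin_left, the fingers and tin_right below 0.1 N) or (height (world z) of tin_middle above 0.15 m and angle between tin_middle's own z axis and vertical below 0.35 rad and linear speed of tin_middle below 0.03 m/s and contact force between the fingers and tin_middle above 2 N and contact force between tin_middle and mat below 0.1 N and contact force between tin_middle and tray below 0.1 N and height (world z) of each of tin_left, tin_right below 0.011 m and angle between each of tin_left, tin_right's own z axis and vertical below 0.1 rad and distance of each of tin_left, tin_right from where it was at the start of the episode below 0.04 m and linear speed of each of tin_left, tin_right below 0.02 m/s and contact force between tin_left and mat between 1 and 4.2 N and contact force between each of tin_middle, the fingers and tin_left below 0.1 N and contact force between tin_right and mat between 1 and 4.2 N and contact force between each of tin_middle, the fingers and tin_right below 0.1 N) or (height (world z) of tin_right above 0.15 m and angle between tin_right's own z axis and vertical below 0.35 rad and linear speed of tin_right below 0.03 m/s and contact force between the fingers and tin_right above 2 N and contact force between tin_right and mat below 0.1 N and contact force between tin_right and tray below 0.1 N and height (world z) of each of tin_left, tin_middle below 0.011 m and angle between each of tin_left, tin_middle's own z axis and vertical below 0.1 rad and distance of each of tin_left, tin_middle from where it was at the start of the episode below 0.04 m and linear speed of each of tin_left, tin_middle below 0.02 m/s and contact force between tin_left and mat between 1 and 4.2 N and contact force between each of tin_right, the fingers and tin_left below 0.1 N and contact force between tin_middle and mat between 1 and 4.2 N and contact force between each of tin_right, the fingers and tin_middle below 0.1 N))); the arm keeps its last pose, push and grip.
It fails at once if the mug is moved by more than 30 mm (distance of mug from where it was at the start of the episode above 0.03 m).
It fails at once if the book is moved by more than 30 mm (distance of book from where it was at the start of the episode above 0.03 m).
It fails at once if the remote is moved by more than 30 mm (distance of remote from where it was at the start of the episode above 0.03 m).
It fails at once if a tin is tipped over (angle between any of tin_left, tin_middle, tin_right's own z axis and vertical above 1 rad).
It also fails if it takes over 70 s, if anything falls off the work surface, if the arm or the gripper's body presses on something with over 40 N, if the wrist force passes 120 N, or if a joint passes its speed limit or range.

ROBOT

A 7-joint arm with a two-finger parallel gripper is mounted at the origin on the work surface. World frame = base frame: x ahead of the robot, y to its left, z up, the work surface at z = 0. Lengths are in m, angles in rad, forces in N, time in s.
With the tool pointing down it reaches from about 0.4 to 0.85 m from the base axis. Payload 10.4 kg.
Tool frame: the origin (TCP) lies between the finger pads; the fingertips stand 14 mm ahead of it and the grasp point (between the pads) lies 5 mm behind it; z points along the fingers, y is the direction in which the jaws open and shut (so a half turn about z gives the same grasp; the last joint's range is limited). The gripper opens to 87 mm and grips with 3 to 60 N. Pads are 19 mm wide; open, the fingers measure 117 mm over their backs; the gripper's body (75 mm by 190 mm) begins 51 mm behind the grasp point.
Start: joints at [1.153, 0.332, -0.065, 1.46, 0.022, 1.35, -0.088], TCP at [0.24, -0.577, 0.237] pointing down, gripper open.
Joint ranges: [-2.6, 2.6], [-0.5, 2.12], [-1.47, 1.34], [0.16, 2.42], [-1.27, 4.41], [0.06, 2.06], [-2.6, 2.6]. Speed limits (rad/s): [2.22, 2.22, 2.79, 2.79, 3.14, 3.14, 3.14].

INTERFACE

Orientations are given as a unit quaternion [x, y, z, w].
In Python, from bench import readout, camera, calibration, order gives the robot as it stands.
- The arm moves only by the tool apply_moves, never from a script. Its argument "deltas" is a list of rows, each an object with "translation": the shift along the world's x, y, z in m, a list of three; "turn": the turn, a rotation vector about the world's x, y, z in rad, a list of three; "hand": the finger opening in m, from 0 to 0.087. A call has 1 to 5 rows; each row shifts and turns the pose as measured when the row begins; what a row does not reach is not made up. A row lasts 1/10 s, in which the tool goes at most 50 mm and 8.59 degrees, less where a joint would pass 70% of its speed; a pose out of reach is approached as far as the arm can. A call with a gripper value outside its range is refused whole. The fingers move at their own pace and stop on an object; "newtons" is the grip in N (left out, the last holds). Time passes only in rows, so rows that do not move let the fingers close. It gives the time, the measured TCP pose, the force and the opening at its end, in the units of the state.
- readout.read_state(): the state, without advancing time (a new reading comes with each control period).
- camera(name): name is "scene" or "side" or "wrist"; returns the picture (400x640x3 uint8, red, green, blue); there is no depth.
- calibration(name): a dict with "fx", "fy", "cx", "cy" (pixels), "extrinsics" (4x4, takes a point from world to camera coordinates). Camera axes: x right, y down, z forward; pixel columns grow to the right and rows downward; lengths in m; the calibration is good to about 2 mm. A picture is of the moment at which its call begins: read the wrist's pose just before it. calibration takes no time and is no camera call; for the wrist camera it gives the pose at the moment of the call.
- order.close_job(): hands the job in, once; it reports no verdict.
The state is a dict: "time": time; "joint_positions": joint angles; "joint_vel": joint speeds; "joint_torque": joint torques, N m; "ee_pos": TCP position; "eef_rot": TCP orientation; "ft_force": force on the tool from outside, world axes, zero at the start; "torque": the same for the moment, N m; "width": finger opening in m.
Only numpy, scipy, OpenCV 4.12 (cv2) and the standard library are available. Lean on these libraries where they do the work, as an engineer would, in place of code of your own. Each camera call takes 0.05 s, during which the arm holds its last target. There are 200 camera calls.

## Working session

There is one attempt and no reset: what is moved stays moved. The work goes in short steps, Python scripts to look and compute and a tool call to move; the robot and the scene stay as the last step left them, time stands still between calls to the robot, and variables do not carry over. Pictures are saved under pics/ and viewed, about 8 in all and at most 12, crops included, and the job is handed in when it is done.

Besides the shell and the picture viewer there is one more tool, called after ">>>" by a JSON object that holds its "name" and its "arguments". apply_moves: Moves the arm, as the interface text tells. Its arguments: {"type":"object","properties":{"deltas":{"type":"array","items":{"type":"object","properties":{"translation":{"type":"array","items":{"type":"number"}},"turn":{"type":"array","items":{"type":"number"}},"hand":{"type":"number"}}}},"newtons":{"type":"number"}},"required":["deltas"]}

```bash
mkdir -p pics
cat > h.py <<'E'
import numpy as np, cv2
from bench import readout, camera, calibration, order
def ray(cal,u,v,z):
    E=np.array(cal["extrinsics"]);R,t=E[:3,:3],E[:3,3]
    d=R.T@np.array([(u-cal["cx"])/cal["fx"],(v-cal["cy"])/cal["fy"],1]);c=-R.T@t
    return c+d*(z-c[2])/d[2]
def proj(cal,p):
    E=np.array(cal["extrinsics"]);q=E[:3,:3]@np.array(p)+E[:3,3]
    return cal["fx"]*q[0]/q[2]+cal["cx"],cal["fy"]*q[1]/q[2]+cal["cy"]
def snap(n,f):
    im=camera(n);cv2.imwrite(f"pics/{f}.png",im[:,:,::-1]);return im
E
python3 - <<'E'
from h import *
s=readout.read_state();print({k:np.round(v,3) for k,v in s.items()})
for n in("scene","side"):
    snap(n,n+"0");c=calibration(n);E=np.array(c["extrinsics"]);print(n,c["fx"],-E[:3,:3].T@E[:3,3],E[:3,:3].round(2).tolist())
E
```

```text
{'time': np.float64(0.0), 'joint_positions': array([ 1.153,  0.333, -0.065,  1.461,  0.022,  1.35 , -0.088]), 'joint_vel': array([ 0.001,  0.001,  0.   ,  0.001, -0.001, -0.001, -0.002]), 'joint_torque': array([-0.0000e+00, -6.2325e+01,  2.5000e-02, -3.8991e+01, -6.1000e-02,
        4.0000e-02,  0.0000e+00]), 'ee_pos': array([ 0.24 , -0.577,  0.236]), 'eef_rot': array([ 0.981,  0.196, -0.   , -0.001]), 'ft_force': array([0.047, 1.158, 0.504]), 'torque': array([-0.013, -0.015,  0.029]), 'width': np.float64(0.087)}
scene 387.6825188888764 [0.80265552 0.55923288 0.81051038] [[-0.87, 0.49, -0.01], [0.38, 0.66, -0.65], [-0.31, -0.57, -0.76]]
side 412.53755137427885 [0.1680595  0.75072033 0.90622736] [[-0.92, -0.39, -0.01], [-0.28, 0.67, -0.69], [0.28, -0.63, -0.72]]
```

View pics/scene0.png

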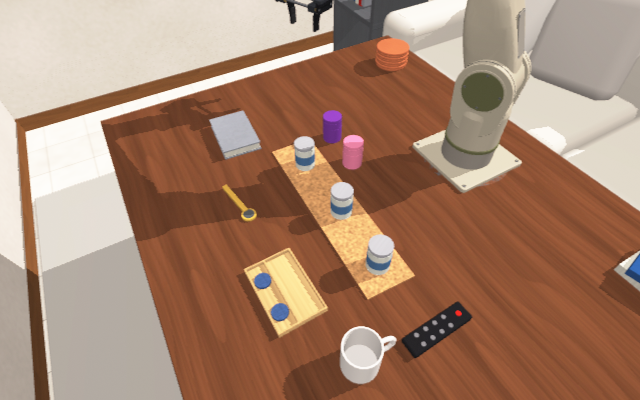

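View pics/side0.png

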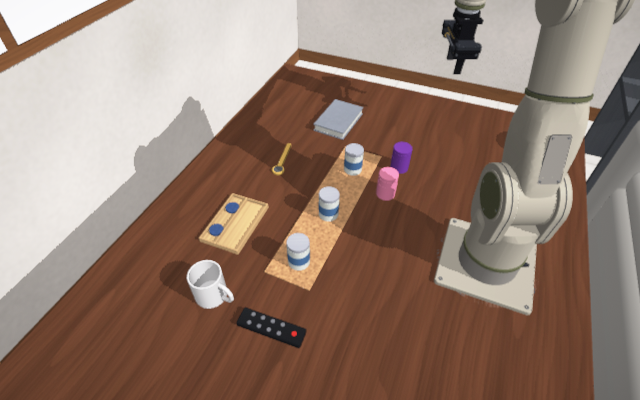

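Scene view: tins (lids) left (380,243), middle (342,190) and right (303,144). The pink (353,150) and purple (332,125) look-alikes stand off the mat, so I leave those. The scoop head is at (249,214) with its handle end at (225,187), and the tray's long compartment is on the right side of the tray. The side view agrees. Next I measure on enlarged crops.

Run:
```python
from h import *
a=cv2.imread("pics/scene0.png");b=cv2.imread("pics/side0.png")
A=cv2.resize(a[175:345,215:335],None,fx=3.5,fy=3.5,interpolation=3)
B=cv2.resize(b[130:270,190:300],None,fx=3.5,fy=3.5,interpolation=3)
C=np.zeros((595,805,3),np.uint8);C=np.zeros((595,800,3),np.uint8);C[:A.shape[0],:A.shape[1]]=A[:595];w=min(B.shape[1],800-A.shape[1]);C[:B.shape[0],A.shape[1]:A.shape[1]+w]=B[:,:w];cv2.imwrite("pics/crop1.png",C)
P={"scene":dict(L=(380,243,.09),M=(342,190,.09),R=(303,144,.09),sh=(249,213,.009),se=(225,187,.014),pink=(353,141,.09),mug=(362,340,.09),book=(235,125,.03),rem=(437,328,.018)),
"side":dict(L=(298,240,.09),M=(329,192,.09),R=(354,149,.09),sh=(279,169,.009),se=(290,145,.014),pink=(388,173,.09),mug=(207,270,.09),book=(339,114,.03),rem=(271,325,.018))}
for n in P:
  for k,(u,v,z) in P[n].items(): print(n,k,ray(calibration(n),u,v,z).round(4))
# yellow mask of scoop
for n,(x0,y0,x1,y1) in dict(scene=(215,178,262,224),side=(266,138,298,178)).items():
  im=cv2.imread(f"pics/{n}0.png");hsv=cv2.cvtColor(im,40)[y0:y1,x0:x1]
  m=cv2.inRange(hsv,(17,120,110),(35,255,255));ys,xs=np.nonzero(m);print(n,len(xs));p=np.c_[xs+x0,ys+y0]
  W=np.array([ray(calibration(n),u,v,.012)[:2] for u,v in p]);c,e,ang=cv2.minAreaRect((W*1000).astype(np.float32));print(c,e,ang)
```

```text
scene L [0.4523 0.1854 0.09  ]
scene M [0.4426 0.0053 0.09  ]
scene R [ 0.4468 -0.1995  0.09  ]
scene sh [ 0.6606 -0.1093  0.009 ]
scene se [ 0.6843 -0.2269  0.014 ]
scene pink [ 0.3183 -0.1399  0.09  ]
scene mug [0.6078 0.35   0.09  ]
scene book [ 0.5641 -0.4546  0.03  ]
scene rem [0.4374 0.3849 0.018 ]
side L [0.4573 0.1863 0.09  ]
side M [0.448  0.0009 0.09  ]
side R [ 0.4456 -0.2011  0.09  ]
side sh [ 0.6625 -0.1075  0.009 ]
side se [ 0.6793 -0.2257  0.014 ]
side pink [ 0.3191 -0.1369  0.09  ]
side mug [0.617 0.35  0.09 ]
side book [ 0.5819 -0.4374  0.03  ]
side rem [0.4373 0.3843 0.018 ]
scene 283
(667.8026733398438, -160.33676147460938) (39.39371871948242, 156.3175048828125) 3.63024640083313
side 171
(679.5521240234375, -156.47738647460938) (40.185089111328125, 159.32644653320312) 15.485286712646484
```

View pics/crop1.png

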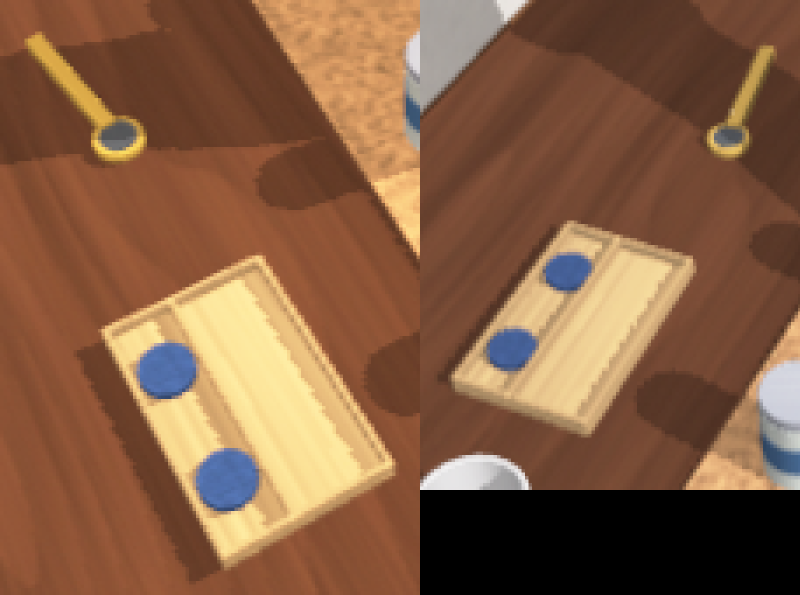

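The crop shows the tray's long compartment on the side towards the mat, away from the coasters, and the scoop on clear table.

Run:
```python
from h import *
S=lambda x,y:(x/3.5+215,y/3.5+175)
D=lambda x,y:((x-420)/3.5+190,y/3.5+130)
cs,cd=calibration("scene"),calibration("side")
ts=np.array([ray(cs,*S(*p),.016)[:2] for p in[(102,329),(262,257),(394,466),(224,556)]])
td=np.array([ray(cd,*D(*p),.016)[:2] for p in[(570,222),(693,260),(586,424),(453,378)]])
for t in(ts,td):
  print(t.round(4).tolist(),t.mean(0).round(4),[np.linalg.norm(t[i]-t[(i+1)%4]).round(3) for i in range(4)], [np.degrees(np.arctan2(*(t[b]-t[a])[::-1])).round(1) for a,b in((0,3),(1,2),(0,1),(3,2))])
for c,f,e,h in((cs,S,(36,41),(119,136)),(cd,D,(767,50),(728,136))):
  E=ray(c,*f(*e),.011)[:2];H=ray(c,*f(*h),.009)[:2];d=H-E
  print("scoop",E.round(4),H.round(4),np.linalg.norm(d).round(4),np.degrees(np.arctan2(d[1],d[0])).round(1),"origin",(H-55*d/np.linalg.norm(d)/1000).round(4))
# tins: lid ellipse mask centre check via projections
for n,c in(("scene",cs),("side",cd)):
  for p in[(.4548,.186),(.445,.003),(.446,-.200)]: print(n,np.round(proj(c,[*p,.09])),np.round(proj(c,[*p,.005])))
```

```text
[[0.737, 0.0497], [0.6174, 0.051], [0.6147, 0.2324], [0.7319, 0.2322]] [0.6753 0.1413] [np.float64(0.12), np.float64(0.181), np.float64(0.117), np.float64(0.183)] [np.float64(91.6), np.float64(90.8), np.float64(179.4), np.float64(179.9)]
[[0.7384, 0.051], [0.6199, 0.0494], [0.6162, 0.2317], [0.7346, 0.2338]] [0.6773 0.1415] [np.float64(0.118), np.float64(0.182), np.float64(0.118), np.float64(0.183)] [np.float64(91.2), np.float64(91.2), np.float64(-179.2), np.float64(-179.0)]
scoop [ 0.6828 -0.2305] [ 0.6618 -0.1066] 0.1257 99.6 origin [ 0.671  -0.1608]
scoop [ 0.6853 -0.2313] [ 0.6658 -0.1068] 0.126 98.9 origin [ 0.6743 -0.1612]
scene [379. 244.] [376. 264.]
scene [341. 190.] [340. 211.]
scene [303. 144.] [305. 166.]
side [299. 240.] [300. 260.]
side [330. 193.] [329. 213.]
side [354. 149.] [352. 170.]
```

Tray centre is (0.676, 0.141) with yaw about 91°, so the slot is about (0.652, 0.141). The scoop is at (0.6725, −0.160) with yaw about 99°. Sizes match the description (tray 0.118×0.183, scoop length good). Moving to it now.

>>> {"name": "apply_moves", "arguments": {"deltas": [{"translation": [0.035, 0.034, 0], "turn": [0, 0, 0.13], "hand": 0.06}, {"translation": [0.035, 0.034, 0], "turn": [0, 0, 0.13], "hand": 0.06}, {"translation": [0.035, 0.034, 0], "turn": [0, 0, 0.13], "hand": 0.06}, {"translation": [0.035, 0.034, 0], "turn": [0, 0, 0.13], "hand": 0.06}, {"translation": [0.035, 0.034, 0], "turn": [0, 0, 0.13], "hand": 0.06}], "newtons": 15}}

```text
time: 0.6
ee_pos: [0.4111, -0.4058, 0.2332]
eef_rot: [0.865, 0.502, -0.003, -0.001]
ft_force: [1.2, -0.2, -1.5]
width: 0.0613
```

>>> {"name": "apply_moves", "arguments": {"deltas": [{"translation": [0.035, 0.034, 0], "turn": [0, 0, 0.13], "hand": 0.06}, {"translation": [0.035, 0.034, 0], "turn": [0, 0, 0.13], "hand": 0.06}, {"translation": [0.035, 0.034, 0], "turn": [0, 0, 0.13], "hand": 0.06}, {"translation": [0.035, 0.034, 0], "turn": [0, 0, 0.13], "hand": 0.06}, {"translation": [0.035, 0.034, 0], "turn": [0, 0, 0.13], "hand": 0.06}]}}

```text
time: 1.1
ee_pos: [0.5887, -0.2299, 0.2323]
eef_rot: [0.649, 0.76, -0.004, -0.0]
ft_force: [1.2, -1.0, -0.1]
width: 0.0598
```

>>> {"name": "apply_moves", "arguments": {"deltas": [{"translation": [0.03, 0.025, -0.02], "turn": [0, 0, 0], "hand": 0.05}, {"translation": [0.03, 0.025, -0.03], "turn": [0, 0, 0], "hand": 0.05}, {"translation": [0.02, 0.016, -0.03], "turn": [0, 0, 0], "hand": 0.05}, {"translation": [0, 0, -0.02], "turn": [0, 0, 0], "hand": 0.05}, {"translation": [0, 0, 0], "turn": [0, 0, 0], "hand": 0.05}]}}

```text
time: 1.6
ee_pos: [0.6742, -0.1514, 0.1274]
eef_rot: [0.643, 0.766, -0.002, -0.002]
ft_force: [-0.4, 0.3, 1.1]
width: 0.0502
```

Run:
```python
from h import *
s=readout.read_state();print(s["ee_pos"].round(4) if hasattr(s["ee_pos"],"round") else s["ee_pos"],s["eef_rot"])
c=calibration("wrist");im=snap("wrist","w1");print(c)
hsv=cv2.cvtColor(im,cv2.COLOR_RGB2HSV);m=cv2.inRange(hsv,(17,120,90),(35,255,255))
n,l,st,ce=cv2.connectedComponentsWithStats(m);print(st[1:][st[1:,4]>100])
for p in[(.6725,-.16,.014),(.6636,-.1057,.009),(.6845,-.234,.007)]:print(proj(c,p))
```

```text
[ 0.6742 -0.1514  0.1274] [ 0.64323918  0.76566038 -0.00183874 -0.00203819]
{'fx': 304.45928217795597, 'fy': 304.45928217795597, 'cx': 321.8217846944523, 'cy': 196.78290407563443, 'extrinsics': array([[ 0.98498407,  0.17257787, -0.00482295, -0.63754656],
       [ 0.16597082, -0.93884281,  0.30170825, -0.25857285],
       [ 0.04754017, -0.29797829, -0.9533881 ,  0.21070247],
       [ 0.        ,  0.        ,  0.        ,  1.        ]])}
[[ 297  122   48  156 2683]
 [ 212  265   21   54  534]
 [ 412  265   20   54  511]
 [ 224  328  328   22 5504]]
(np.float64(318.7170408356401), np.float64(205.00575562746772))
(np.float64(319.30035555196685), np.float64(143.4112343963949))
(np.float64(318.10229207570427), np.float64(273.1572793772733))
```

View pics/w1.png

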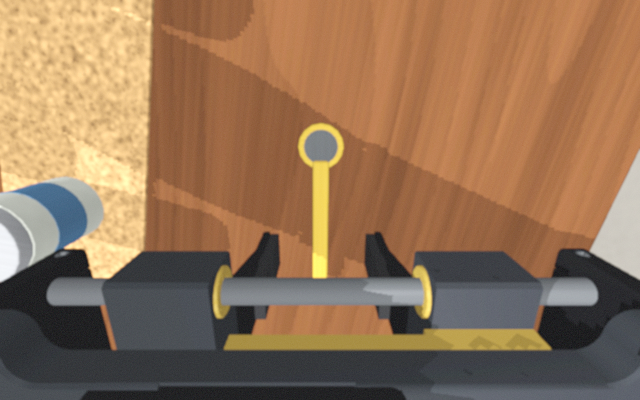

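The wrist view shows the scoop head at (321,146), vertical between the jaws and within 2 mm of prediction, so I go down and grasp.

>>> {"name": "apply_moves", "arguments": {"deltas": [{"translation": [-0.002, -0.006, -0.03], "turn": [0, 0, 0], "hand": 0.05}, {"translation": [0, 0, -0.03], "turn": [0, 0, 0], "hand": 0.05}, {"translation": [0, 0, -0.03], "turn": [0, 0, 0], "hand": 0.05}, {"translation": [0, 0, -0.01], "turn": [0, 0, 0], "hand": 0.05}, {"translation": [0, 0, 0], "turn": [0, 0, 0], "hand": 0.05}]}}

```text
time: 2.15
ee_pos: [0.6751, -0.1625, 0.0356]
eef_rot: [0.645, 0.764, 0.0, 0.004]
ft_force: [-0.0, 0.7, 0.3]
width: 0.05
```

>>> {"name": "apply_moves", "arguments": {"deltas": [{"translation": [-0.002, 0.004, -0.012], "turn": [0, 0, 0], "hand": 0.05}, {"translation": [0, 0, -0.004], "turn": [0, 0, 0], "hand": 0.05}, {"translation": [0, 0, 0], "turn": [0, 0, 0], "hand": 0.05}]}}

```text
time: 2.45
ee_pos: [0.6752, -0.1593, 0.0234]
eef_rot: [0.646, 0.763, 0.002, 0.007]
ft_force: [-0.6, -0.3, -0.4]
width: 0.0503
```

>>> {"name": "apply_moves", "arguments": {"deltas": [{"translation": [-0.003, 0.002, -0.006], "turn": [0.006, 0.013, 0], "hand": 0.05}, {"translation": [-0.001, 0, -0.002], "turn": [0, 0, 0], "hand": 0.05}, {"translation": [0, 0, 0], "turn": [0, 0, 0], "hand": 0.0}, {"translation": [0, 0, 0], "turn": [0, 0, 0], "hand": 0.0}, {"translation": [0, 0, 0], "turn": [0, 0, 0], "hand": 0.0}]}}

```text
time: 2.95
ee_pos: [0.6719, -0.1571, 0.0166]
eef_rot: [0.646, 0.764, 0.0, 0.0]
ft_force: [-0.2, 0.8, 0.3]
width: 0.0336
```

>>> {"name": "apply_moves", "arguments": {"deltas": [{"translation": [0, 0, 0], "turn": [0, 0, 0], "hand": 0.0}, {"translation": [0, 0, 0], "turn": [0, 0, 0], "hand": 0.0}]}}

```text
time: 3.15
ee_pos: [0.672, -0.1571, 0.0169]
eef_rot: [0.646, 0.764, 0.0, 0.0]
ft_force: [-0.2, 0.3, 0.7]
width: 0.0179
```

>>> {"name": "apply_moves", "arguments": {"deltas": [{"translation": [0, 0, 0], "turn": [0, 0, 0], "hand": 0.0}, {"translation": [0, 0, 0], "turn": [0, 0, 0], "hand": 0.0}, {"translation": [0, 0, 0.02], "turn": [0, 0, 0], "hand": 0.0}, {"translation": [0, 0, 0.03], "turn": [0, 0, 0], "hand": 0.0}, {"translation": [0, 0, 0.03], "turn": [0, 0, 0], "hand": 0.0}]}}

```text
time: 3.65
ee_pos: [0.6684, -0.1566, 0.0934]
eef_rot: [0.646, 0.764, -0.002, -0.004]
ft_force: [0.0, -0.2, -0.9]
width: 0.0142
```

>>> {"name": "apply_moves", "arguments": {"deltas": [{"translation": [-0.003, 0.04, 0.01], "turn": [0, 0, -0.02], "hand": 0.0}, {"translation": [-0.003, 0.04, 0], "turn": [0, 0, -0.03], "hand": 0.0}, {"translation": [-0.003, 0.04, 0], "turn": [0, 0, -0.03], "hand": 0.0}, {"translation": [-0.003, 0.04, 0], "turn": [0, 0, -0.03], "hand": 0.0}, {"translation": [-0.003, 0.04, 0], "turn": [0, 0, -0.03], "hand": 0.0}]}}

```text
time: 4.15
ee_pos: [0.6549, 0.0394, 0.1097]
eef_rot: [0.704, 0.71, -0.001, 0.001]
ft_force: [1.0, 0.3, -0.4]
width: 0.0138
```

>>> {"name": "apply_moves", "arguments": {"deltas": [{"translation": [0, 0.04, 0], "turn": [0, 0, 0], "hand": 0.0}, {"translation": [0, 0.04, 0], "turn": [0, 0, 0], "hand": 0.0}, {"translation": [0, 0.014, -0.01], "turn": [0, 0, 0], "hand": 0.0}, {"translation": [0, 0, -0.02], "turn": [0, 0, 0], "hand": 0.0}, {"translation": [0, 0, 0], "turn": [0, 0, 0], "hand": 0.0}]}}

```text
time: 4.65
ee_pos: [0.6524, 0.1464, 0.0797]
eef_rot: [0.701, 0.713, 0.0, 0.0]
ft_force: [0.3, -1.2, -1.0]
width: 0.0139
```

Run:
```python
from h import *
s=readout.read_state();print(np.round(s["ee_pos"],4),np.round(s["eef_rot"],3))
c=calibration("wrist");a=snap("wrist","w2");b=snap("scene","s2")
C=np.zeros((600,640,3),np.uint8);C[:270]=a[:270];C[270:600]=cv2.resize(b[200:365,180:500],(640,330))
cv2.imwrite("pics/c2.png",C[:,:,::-1])
for p in[(.652,.141,.005),(.652+.03,.141-.09,.016),(.652-.034,.141-.09,.016),(.648-.03,.141+.09,.016),(.648+.034,.141+.09,.016)]:print(np.round(proj(c,p)),np.round(proj(calibration("scene"),p)))
```

```text
[0.6524 0.1464 0.0797] [0.701 0.713 0.    0.   ]
[321. 218.] [294. 286.]
[354. 323.] [266. 260.]
[278. 322.] [290. 249.]
[271.  96.] [326. 308.]
[368.  98.] [300. 322.]
```

View pics/c2.png

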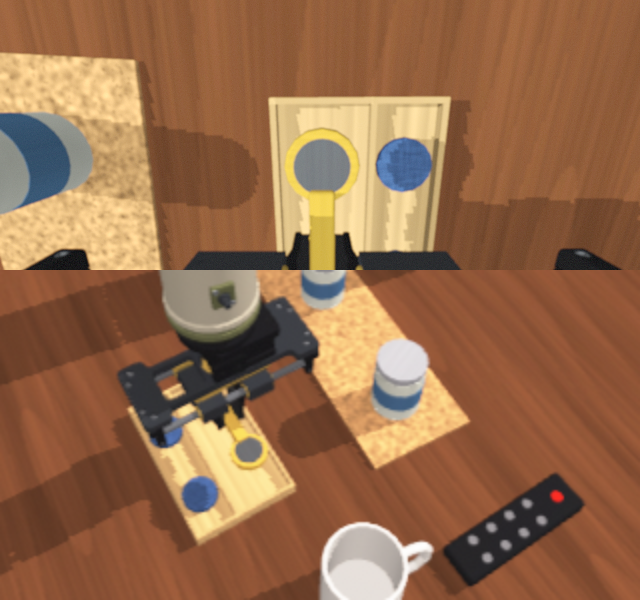

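The scene matches prediction: the scoop is centred over the long compartment (head at (321,165), compartment columns 277–370). I lower it and open only to 24 mm so the fingers clear the walls.

>>> {"name": "apply_moves", "arguments": {"deltas": [{"translation": [0, -0.001, -0.025], "turn": [0, 0, 0], "hand": 0.0}, {"translation": [0, 0, -0.02], "turn": [0, 0, 0], "hand": 0.0}, {"translation": [0, 0, -0.008], "turn": [0, 0, 0], "hand": 0.0}, {"translation": [0, 0, 0], "turn": [0, 0, 0], "hand": 0.0}]}}

```text
time: 5.15
ee_pos: [0.6578, 0.1407, 0.033]
eef_rot: [0.704, 0.711, 0.004, 0.004]
ft_force: [-1.3, -0.1, -1.3]
width: 0.0137
```

>>> {"name": "apply_moves", "arguments": {"deltas": [{"translation": [-0.005, 0.004, -0.006], "turn": [0, 0.011, 0], "hand": 0.0}, {"translation": [-0.001, 0, -0.003], "turn": [0, 0, 0], "hand": 0.0}, {"translation": [0, 0, 0], "turn": [0, 0, 0], "hand": 0.0}]}}

```text
time: 5.45
ee_pos: [0.653, 0.1445, 0.0264]
eef_rot: [0.704, 0.71, 0.001, 0.001]
ft_force: [-0.5, -0.8, -0.2]
width: 0.0139
```

>>> {"name": "apply_moves", "arguments": {"deltas": [{"translation": [-0.001, 0, -0.004], "turn": [0, 0.002, 0], "hand": 0.0}, {"translation": [0, 0, -0.001], "turn": [0, 0, 0], "hand": 0.0}, {"translation": [0, 0, 0], "turn": [0, 0, 0], "hand": 0.024}, {"translation": [0, 0, 0], "turn": [0, 0, 0], "hand": 0.024}, {"translation": [0, 0, 0], "turn": [0, 0, 0], "hand": 0.024}]}}

```text
time: 5.95
ee_pos: [0.6527, 0.145, 0.0224]
eef_rot: [0.704, 0.71, 0.001, 0.0]
ft_force: [-0.4, 0.6, 0.8]
width: 0.0227
```

>>> {"name": "apply_moves", "arguments": {"deltas": [{"translation": [0, 0, 0.02], "turn": [0, 0, 0], "hand": 0.024}, {"translation": [0, 0, 0.04], "turn": [0, 0, 0], "hand": 0.06}, {"translation": [0, 0, 0.04], "turn": [0, 0, 0], "hand": 0.08}, {"translation": [0, 0, 0.04], "turn": [0, 0, 0], "hand": 0.087}, {"translation": [0, 0, 0.02], "turn": [0, 0, 0], "hand": 0.087}]}}

```text
time: 6.45
ee_pos: [0.6493, 0.144, 0.1841]
eef_rot: [0.704, 0.71, -0.002, -0.002]
ft_force: [0.4, 0.9, -0.2]
width: 0.0486
```

Run:
```python
from h import *
s=readout.read_state();print(np.round(s["ee_pos"],4),np.round(s["eef_rot"],3),s["ft_force"])
c=calibration("wrist");a=snap("wrist","w3");cv2.imwrite("pics/w3.png",a[:300,100:560,::-1])
p=[(.652,.141,.005),(.651,.196,.014),(.653,.066,.019)]
for q in p:print(np.round(proj(c,q)-np.array([100,0])))
```

```text
[0.6493 0.144  0.1841] [ 0.704  0.71  -0.002 -0.002] [ 0.40241492  0.86284274 -0.15211921]
[225. 181.]
[224. 132.]
[225. 248.]
```

View pics/w3.png

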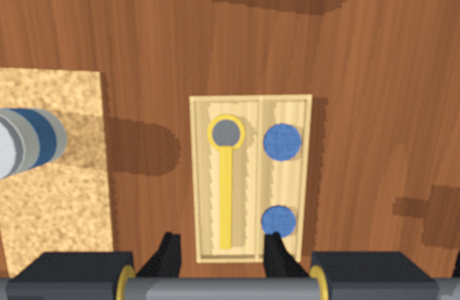

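The wrist view shows the scoop flat in the long compartment, head at (226,133) as predicted. Now the left tin.

>>> {"name": "apply_moves", "arguments": {"deltas": [{"translation": [-0.038, 0.008, 0], "turn": [0, 0, 0], "hand": 0.087}, {"translation": [-0.038, 0.008, 0], "turn": [0, 0, 0], "hand": 0.087}, {"translation": [-0.038, 0.008, 0], "turn": [0, 0, 0], "hand": 0.087}, {"translation": [-0.038, 0.008, 0], "turn": [0, 0, 0], "hand": 0.087}, {"translation": [-0.02, 0.006, -0.01], "turn": [0, 0, 0], "hand": 0.087}]}}

```text
time: 7.0
ee_pos: [0.4758, 0.1821, 0.1776]
eef_rot: [0.706, 0.709, 0.002, 0.001]
ft_force: [0.5, 0.8, 0.4]
width: 0.0855
```

>>> {"name": "apply_moves", "arguments": {"deltas": [{"translation": [0, 0, -0.01], "turn": [0, 0, 0], "hand": 0.087}, {"translation": [0, 0, 0], "turn": [0, 0, 0], "hand": 0.087}]}}

```text
time: 7.2
ee_pos: [0.4733, 0.1826, 0.1668]
eef_rot: [0.705, 0.71, 0.001, 0.001]
ft_force: [0.8, -1.0, -0.1]
width: 0.0868
```

>>> {"name": "apply_moves", "arguments": {"deltas": [{"translation": [-0.018, 0.004, 0], "turn": [0, 0, 0], "hand": 0.087}, {"translation": [0, 0, -0.01], "turn": [0, 0, 0], "hand": 0.087}, {"translation": [0, 0, -0.02], "turn": [0, 0, 0], "hand": 0.087}, {"translation": [0, 0, -0.015], "turn": [0, 0, 0], "hand": 0.087}, {"translation": [0, 0, 0], "turn": [0, 0, 0], "hand": 0.087}]}}

```text
time: 7.7
ee_pos: [0.4604, 0.1852, 0.1205]
eef_rot: [0.706, 0.708, 0.003, 0.001]
ft_force: [-1.3, 0.3, -0.9]
width: 0.087
```

Run:
```python
from h import *
s=readout.read_state();print(np.round(s["ee_pos"],4),np.round(s["eef_rot"],3))
a=snap("side","s4");b=snap("wrist","w4")
C=np.zeros((600,640,3),np.uint8);C[:300]=cv2.resize(a[120:300,200:520],None,fx=1.667,fy=1.667)[:300,:].copy() if 0 else np.pad(cv2.resize(a[120:300,200:520],(533,300)),((0,0),(0,107),(0,0)));C[300:]=b[100:]
cv2.imwrite("pics/c4.png",C[:,:,::-1])
```

```text
[0.4604 0.1852 0.1205] [0.706 0.708 0.003 0.001]
```

View pics/c4.png

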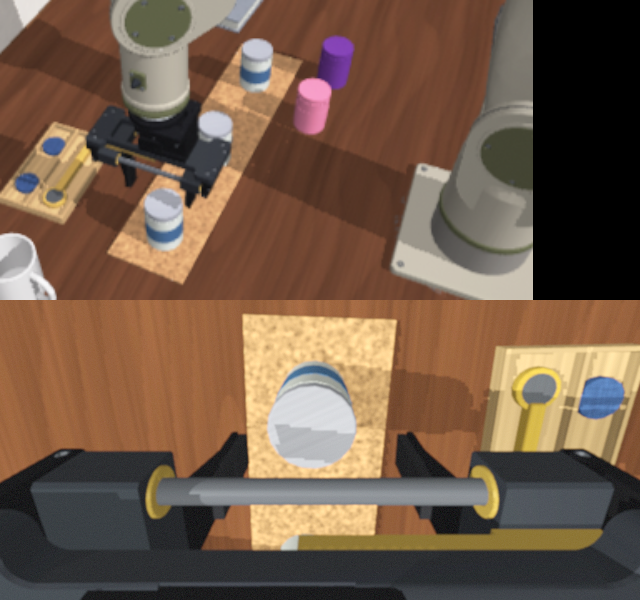

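Run:
```python
from h import *
c=calibration("wrist");print(ray(c,312,225,.09),proj(c,(.455,.186,.09)))
b=cv2.imread("pics/w4.png");
```

```text
[0.45532725 0.19232234 0.09      ] (np.float64(311.55766068939005), np.float64(234.04780904380465))
```

>>> {"name": "apply_moves", "arguments": {"deltas": [{"translation": [-0.005, 0.003, -0.01], "turn": [0, 0.004, 0], "hand": 0.087}, {"translation": [-0.003, 0.001, -0.015], "turn": [0, 0.003, 0], "hand": 0.087}, {"translation": [-0.001, 0.001, -0.02], "turn": [0, 0, 0], "hand": 0.087}, {"translation": [-0.001, 0.001, -0.015], "turn": [0, 0, 0], "hand": 0.087}, {"translation": [0, 0, 0], "turn": [0, 0, 0], "hand": 0.087}]}}

```text
time: 8.3
ee_pos: [0.4513, 0.1927, 0.0595]
eef_rot: [0.706, 0.708, 0.003, -0.0]
ft_force: [0.7, 0.8, -0.7]
width: 0.0871
```

>>> {"name": "apply_moves", "arguments": {"deltas": [{"translation": [0.003, -0.002, 0], "turn": [0, 0.003, 0], "hand": 0.087}, {"translation": [0, 0, 0], "turn": [0, 0, 0], "hand": 0.065}, {"translation": [0, 0, 0], "turn": [0, 0, 0], "hand": 0.04}, {"translation": [0, 0, 0], "turn": [0, 0, 0], "hand": 0.04}, {"translation": [0, 0, 0], "turn": [0, 0, 0], "hand": 0.04}], "newtons": 30}}

```text
time: 8.8
ee_pos: [0.4557, 0.1909, 0.0611]
eef_rot: [0.706, 0.708, 0.003, -0.001]
ft_force: [0.1, -0.2, 0.4]
width: 0.0629
```

>>> {"name": "apply_moves", "arguments": {"deltas": [{"translation": [0, 0, 0], "turn": [0, 0, 0], "hand": 0.04}, {"translation": [0, 0, 0], "turn": [0, 0, 0], "hand": 0.04}, {"translation": [0, 0, 0], "turn": [0, 0, 0], "hand": 0.04}]}}

```text
time: 9.1
ee_pos: [0.4555, 0.1909, 0.0612]
eef_rot: [0.706, 0.708, 0.003, -0.001]
ft_force: [1.0, 0.5, -0.5]
width: 0.0573
```

```bash
cat > st.py <<'E'
from h import *
s=readout.read_state();print(s["time"],*[np.round(s[k],3) for k in("ee_pos","eef_rot","ft_force","torque","joint_torque","width")])
E
python3 st.py
```

```text
9.1 [0.456 0.191 0.061] [ 0.706  0.708  0.003 -0.001] [ 0.951  0.544 -0.535] [ 0.063 -0.093 -0.023] [ 1.0400e-01 -4.6455e+01 -5.6770e+00 -3.2238e+01 -4.2000e-02  3.1000e-02
 -2.0000e-03] 0.057
```

>>> {"name": "apply_moves", "arguments": {"deltas": [{"translation": [0, 0, 0.012], "turn": [0, 0, 0], "hand": 0.04}, {"translation": [0, 0, 0.015], "turn": [0, 0, 0], "hand": 0.04}, {"translation": [0, 0, 0.015], "turn": [0, 0, 0], "hand": 0.04}, {"translation": [0, 0, 0.008], "turn": [0, 0, 0], "hand": 0.04}, {"translation": [0, 0, 0], "turn": [0, 0, 0], "hand": 0.04}]}}

```text
time: 9.6
ee_pos: [0.4546, 0.1907, 0.1147]
eef_rot: [0.706, 0.708, 0.002, -0.001]
ft_force: [0.2, -0.7, -2.4]
width: 0.0572
```

>>> {"name": "apply_moves", "arguments": {"deltas": [{"translation": [0, 0, 0], "turn": [0, 0, 0], "hand": 0.04}, {"translation": [0, 0, 0], "turn": [0, 0, 0], "hand": 0.04}]}}

```text
time: 9.8
ee_pos: [0.4544, 0.1905, 0.1143]
eef_rot: [0.706, 0.708, 0.002, -0.001]
ft_force: [-0.9, -0.8, -3.6]
width: 0.0573
```

```bash
cat > weigh.py <<'E'
from h import *
F=[];Q=[]
for i in range(16):
    im=camera("side");s=readout.read_state();F.append(s["ft_force"]);Q.append(s["joint_torque"])
print(np.mean(F,0).round(2),np.std(F,0).round(2),np.mean(Q,0).round(2),np.round(s["ee_pos"],4),np.round(s["eef_rot"],4),s["time"],s["width"])
E
python3 weigh.py
```

```text
[-0.03 -0.02 -2.98] [0.48 0.41 0.59] [ 0.000e+00 -4.399e+01 -4.540e+00 -3.567e+01 -7.000e-02 -3.000e-02
 -0.000e+00] [0.4546 0.1906 0.1147] [ 0.7061  0.7081  0.0019 -0.0011] 10.6 0.05727755690258095
```

Left tin weighs about 2.98 N, so it is a light one. Putting it back.

>>> {"name": "apply_moves", "arguments": {"deltas": [{"translation": [0, 0, -0.012], "turn": [0, 0, 0], "hand": 0.04}, {"translation": [0, 0, -0.015], "turn": [0, 0, 0], "hand": 0.04}, {"translation": [0, 0, -0.015], "turn": [0, 0, 0], "hand": 0.04}, {"translation": [0, 0, -0.006], "turn": [0, 0, 0], "hand": 0.04}, {"translation": [0, 0, 0], "turn": [0, 0, 0], "hand": 0.04}]}}

```text
time: 11.1
ee_pos: [0.4541, 0.1903, 0.0627]
eef_rot: [0.706, 0.708, 0.002, -0.001]
ft_force: [-0.4, -0.3, -2.7]
width: 0.0574
```

>>> {"name": "apply_moves", "arguments": {"deltas": [{"translation": [0, 0, -0.001], "turn": [0, 0, 0], "hand": 0.04}, {"translation": [0, 0, -0.001], "turn": [0, 0, 0], "hand": 0.04}, {"translation": [0, 0, 0], "turn": [0, 0, 0], "hand": 0.04}]}}

```text
time: 11.4
ee_pos: [0.4545, 0.1907, 0.0617]
eef_rot: [0.706, 0.708, 0.002, -0.001]
ft_force: [0.4, -0.4, -2.7]
width: 0.0573
```

>>> {"name": "apply_moves", "arguments": {"deltas": [{"translation": [0, 0, -0.0015], "turn": [0, 0, 0], "hand": 0.04}, {"translation": [0, 0, -0.001], "turn": [0, 0, 0], "hand": 0.04}, {"translation": [0, 0, 0], "turn": [0, 0, 0], "hand": 0.04}]}}

```text
time: 11.7
ee_pos: [0.4552, 0.191, 0.0616]
eef_rot: [0.706, 0.708, 0.002, -0.0]
ft_force: [-1.3, -0.3, -2.4]
width: 0.0573
```

>>> {"name": "apply_moves", "arguments": {"deltas": [{"translation": [0, 0, -0.003], "turn": [0, 0, 0], "hand": 0.04}, {"translation": [0, 0, -0.002], "turn": [0, 0, 0], "hand": 0.04}]}}

```text
time: 11.9
ee_pos: [0.4556, 0.1913, 0.0607]
eef_rot: [0.706, 0.708, 0.002, 0.001]
ft_force: [-15.0, -8.1, 32.7]
width: 0.0574
```

```bash
sed -i 's/range(16)/range(int(__import__("sys").argv[1]))/' weigh.py; python3 weigh.py 5
```

```text
[-13.73  -7.09  31.14] [0.33 0.52 0.55] [ -0.33 -35.35  -3.93 -29.48   0.94  -5.3   -0.21] [0.4557 0.1913 0.0607] [0.7061 0.7081 0.0021 0.0012] 12.15 0.057278919004120875
```

>>> {"name": "apply_moves", "arguments": {"deltas": [{"translation": [0, 0, 0.001], "turn": [0, 0, 0], "hand": 0.04}, {"translation": [0, 0, 0], "turn": [0, 0, 0], "hand": 0.04}]}}

```text
time: 12.35
ee_pos: [0.4562, 0.1915, 0.0626]
eef_rot: [0.706, 0.708, 0.003, 0.002]
ft_force: [-0.1, 0.9, -3.5]
width: 0.0573
```

>>> {"name": "apply_moves", "arguments": {"deltas": [{"translation": [0, 0, -0.002], "turn": [0, 0, 0], "hand": 0.04}, {"translation": [0, 0, -0.001], "turn": [0, 0, 0], "hand": 0.04}]}}

```text
time: 12.55
ee_pos: [0.4568, 0.1915, 0.0607]
eef_rot: [0.706, 0.708, 0.003, 0.002]
ft_force: [-10.8, -7.0, 31.1]
width: 0.0573
```

>>> {"name": "apply_moves", "arguments": {"deltas": [{"translation": [0, 0, 0], "turn": [0, 0, 0], "hand": 0.04}]}}

```text
time: 12.65
ee_pos: [0.4566, 0.1916, 0.0609]
eef_rot: [0.706, 0.708, 0.003, 0.002]
ft_force: [-2.0, 0.1, -1.3]
width: 0.0575
```

>>> {"name": "apply_moves", "arguments": {"deltas": [{"translation": [0, 0, 0], "turn": [0, 0, 0], "hand": 0.087}, {"translation": [0, 0, 0], "turn": [0, 0, 0], "hand": 0.087}, {"translation": [0, 0, 0], "turn": [0, 0, 0], "hand": 0.087}, {"translation": [0, 0, 0], "turn": [0, 0, 0], "hand": 0.087}, {"translation": [0, 0, 0.005], "turn": [0, 0, 0], "hand": 0.087}]}}

```text
time: 13.15
ee_pos: [0.4568, 0.1917, 0.065]
eef_rot: [0.706, 0.708, 0.003, 0.002]
ft_force: [-0.2, 0.6, -0.1]
width: 0.0851
```

>>> {"name": "apply_moves", "arguments": {"deltas": [{"translation": [0, 0, 0.02], "turn": [0, 0, 0], "hand": 0.087}, {"translation": [0, 0, 0.03], "turn": [0, 0, 0], "hand": 0.087}, {"translation": [0, 0, 0.03], "turn": [0, 0, 0], "hand": 0.087}, {"translation": [0, 0, 0.02], "turn": [0, 0, 0], "hand": 0.087}, {"translation": [0, 0, 0], "turn": [0, 0, 0], "hand": 0.087}]}}

```text
time: 13.65
ee_pos: [0.4561, 0.1919, 0.17]
eef_rot: [0.706, 0.708, 0.003, 0.001]
ft_force: [0.1, -0.8, -0.3]
width: 0.0869
```

>>> {"name": "apply_moves", "arguments": {"deltas": [{"translation": [-0.001, -0.037, 0], "turn": [0, 0.005, 0], "hand": 0.087}, {"translation": [-0.002, -0.037, 0], "turn": [0, 0, 0], "hand": 0.087}, {"translation": [-0.002, -0.037, 0], "turn": [0, 0, 0], "hand": 0.087}, {"translation": [-0.002, -0.037, 0], "turn": [0, 0, 0], "hand": 0.087}, {"translation": [-0.002, -0.03, 0], "turn": [0, 0, 0], "hand": 0.087}]}}

```text
time: 14.15
ee_pos: [0.4449, 0.0129, 0.1686]
eef_rot: [0.703, 0.711, 0.002, -0.001]
ft_force: [0.4, -0.4, -0.2]
width: 0.087
```

>>> {"name": "apply_moves", "arguments": {"deltas": [{"translation": [0, 0, -0.02], "turn": [0, 0, 0], "hand": 0.087}, {"translation": [0, 0, -0.02], "turn": [0, 0, 0], "hand": 0.087}, {"translation": [0, 0, 0], "turn": [0, 0, 0], "hand": 0.087}]}}

```text
time: 14.45
ee_pos: [0.4437, 0.0069, 0.1262]
eef_rot: [0.706, 0.708, 0.001, -0.001]
ft_force: [0.3, 0.8, -1.1]
width: 0.0868
```

```bash
cat > lid.py <<'E'
from h import *
import sys
s=readout.read_state();c=calibration("wrist");im=snap("wrist",sys.argv[1])
print(np.round(s["ee_pos"],4),np.round(s["eef_rot"],4))
hsv=cv2.cvtColor(im,cv2.COLOR_RGB2HSV);m=cv2.inRange(hsv,(0,0,150),(180,45,255));m[345:]=0
m=cv2.morphologyEx(m,cv2.MORPH_OPEN,np.ones((9,9)))
n,l,st,ce=cv2.connectedComponentsWithStats(m)
for i in range(1,n):
    if st[i,4]>800: print(st[i],ce[i].round(),ray(c,*ce[i],.09).round(4))
E
python3 lid.py w5
python3 - <<'E'
import sys;sys.path.insert(0,'.')
from h import *
a=snap("side","s5");c=calibration("side")
b=cv2.imread("pics/w5.png");C=np.zeros((600,640,3),np.uint8);C[:250]=b[100:350];C[250:600]=cv2.resize(a[120:295,190:510,::-1],(640,350));cv2.imwrite("pics/c5.png",C)
E
```

```text
[0.4437 0.0069 0.1262] [ 0.7059  0.7083  0.0013 -0.0009]
[ 281  182   85   91 5872] [322. 229.] [0.4441 0.0087 0.09  ]
```

View pics/c5.png

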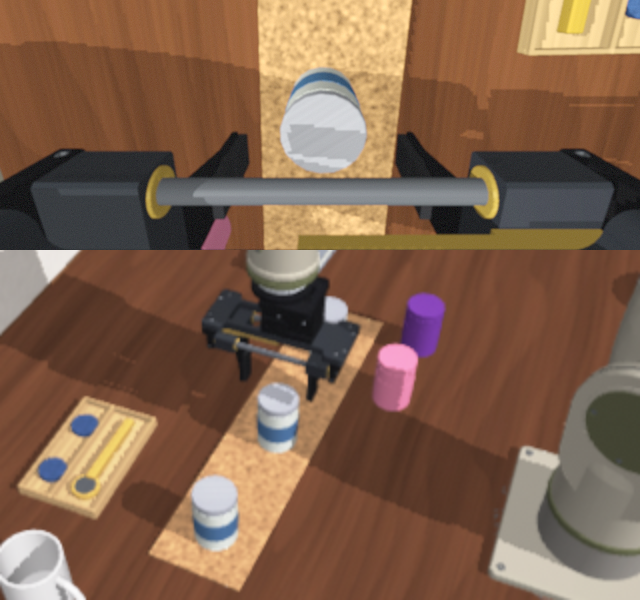

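The picture shows the left tin standing upright again, the scoop in the tray, and the middle tin between the open fingers (lid centre (322,229) in the wrist image).

>>> {"name": "apply_moves", "arguments": {"deltas": [{"translation": [0, 0, -0.015], "turn": [0, 0.002, 0], "hand": 0.087}, {"translation": [0, 0, -0.02], "turn": [0, 0, 0], "hand": 0.087}, {"translation": [0, 0, -0.02], "turn": [0, 0, 0], "hand": 0.087}, {"translation": [0, 0, -0.01], "turn": [0, 0, 0], "hand": 0.087}, {"translation": [0, 0, 0], "turn": [0, 0, 0], "hand": 0.087}]}}

```text
time: 15.05
ee_pos: [0.4488, 0.0098, 0.0665]
eef_rot: [0.704, 0.71, 0.004, 0.002]
ft_force: [-0.9, -0.1, -0.2]
width: 0.0872
```

>>> {"name": "apply_moves", "arguments": {"deltas": [{"translation": [-0.004, -0.003, -0.005], "turn": [-0.003, 0.008, 0], "hand": 0.087}, {"translation": [0, 0, 0], "turn": [0, 0, 0], "hand": 0.087}, {"translation": [0, 0, 0], "turn": [0, 0, 0], "hand": 0.065}, {"translation": [0, 0, 0], "turn": [0, 0, 0], "hand": 0.04}, {"translation": [0, 0, 0], "turn": [0, 0, 0], "hand": 0.04}]}}

```text
time: 15.55
ee_pos: [0.4465, 0.0068, 0.0643]
eef_rot: [0.704, 0.71, 0.002, 0.002]
ft_force: [-0.4, -0.3, -0.3]
width: 0.0704
```

>>> {"name": "apply_moves", "arguments": {"deltas": [{"translation": [0, 0, 0], "turn": [0, 0, 0], "hand": 0.04}, {"translation": [0, 0, 0], "turn": [0, 0, 0], "hand": 0.04}, {"translation": [0, 0, 0], "turn": [0, 0, 0], "hand": 0.04}, {"translation": [0, 0, 0], "turn": [0, 0, 0], "hand": 0.04}]}}

```text
time: 15.95
ee_pos: [0.4465, 0.0067, 0.0646]
eef_rot: [0.704, 0.71, 0.002, 0.002]
ft_force: [-0.1, -0.2, 0.0]
width: 0.058
```

>>> {"name": "apply_moves", "arguments": {"deltas": [{"translation": [0, 0, 0], "turn": [0, 0, 0], "hand": 0.04}, {"translation": [0, 0, 0.015], "turn": [0, 0, 0], "hand": 0.04}, {"translation": [0, 0, 0.015], "turn": [0, 0, 0], "hand": 0.04}, {"translation": [0, 0, 0.015], "turn": [0, 0, 0], "hand": 0.04}, {"translation": [0, 0, 0], "turn": [0, 0, 0], "hand": 0.04}]}}

```text
time: 16.45
ee_pos: [0.4453, 0.0068, 0.1097]
eef_rot: [0.704, 0.71, 0.001, 0.001]
ft_force: [0.4, 0.3, -1.3]
width: 0.0579
```

>>> {"name": "apply_moves", "arguments": {"deltas": [{"translation": [0, 0, 0], "turn": [0, 0, 0], "hand": 0.04}]}}

```text
time: 16.55
ee_pos: [0.4451, 0.0067, 0.1092]
eef_rot: [0.704, 0.71, 0.001, 0.001]
ft_force: [0.1, -0.6, -3.0]
width: 0.0578
```

```bash
python3 weigh.py 16
```

```text
[ 0.03  0.   -2.29] [0.57 0.38 0.5 ] [ 1.000e-02 -3.796e+01 -1.370e+00 -3.496e+01 -5.000e-02  2.000e-02
 -0.000e+00] [0.4453 0.0068 0.1097] [7.042e-01 7.100e-01 8.000e-04 7.000e-04] 17.35 0.057553585577768546
```

Middle tin weighs about 2.3 N, so it is light too. Lowering it back.

>>> {"name": "apply_moves", "arguments": {"deltas": [{"translation": [0, 0, -0.015], "turn": [0, 0, 0], "hand": 0.04}, {"translation": [0, 0, -0.015], "turn": [0, 0, 0], "hand": 0.04}, {"translation": [0, 0, -0.01], "turn": [0, 0, 0], "hand": 0.04}, {"translation": [0, 0, -0.003], "turn": [0, 0, 0], "hand": 0.04}, {"translation": [0, 0, 0], "turn": [0, 0, 0], "hand": 0.04}]}}

```text
time: 17.85
ee_pos: [0.446, 0.0067, 0.0659]
eef_rot: [0.704, 0.71, 0.001, 0.001]
ft_force: [0.4, -0.3, -2.4]
width: 0.058
```

>>> {"name": "apply_moves", "arguments": {"deltas": [{"translation": [0, 0, -0.002], "turn": [0, 0, 0], "hand": 0.04}, {"translation": [0, 0, -0.002], "turn": [0, 0, 0], "hand": 0.04}]}}

```text
time: 18.05
ee_pos: [0.4465, 0.0068, 0.0643]
eef_rot: [0.704, 0.71, 0.001, 0.002]
ft_force: [-20.3, -0.5, 43.5]
width: 0.0579
```

>>> {"name": "apply_moves", "arguments": {"deltas": [{"translation": [0, 0, 0], "turn": [0, 0, 0], "hand": 0.04}]}}

```text
time: 18.15
ee_pos: [0.4469, 0.0068, 0.0653]
eef_rot: [0.704, 0.71, 0.001, 0.002]
ft_force: [0.3, 0.4, -2.7]
width: 0.0577
```

>>> {"name": "apply_moves", "arguments": {"deltas": [{"translation": [0, 0, -0.0015], "turn": [0, 0, 0], "hand": 0.04}, {"translation": [0, 0, 0], "turn": [0, 0, 0], "hand": 0.087}, {"translation": [0, 0, 0], "turn": [0, 0, 0], "hand": 0.087}, {"translation": [0, 0, 0], "turn": [0, 0, 0], "hand": 0.087}, {"translation": [0, 0, 0], "turn": [0, 0, 0], "hand": 0.087}]}}

```text
time: 18.65
ee_pos: [0.4485, 0.0068, 0.065]
eef_rot: [0.704, 0.71, 0.002, 0.004]
ft_force: [-0.7, -0.1, 0.4]
width: 0.0818
```

>>> {"name": "apply_moves", "arguments": {"deltas": [{"translation": [0, 0, 0.01], "turn": [0, 0, 0], "hand": 0.087}, {"translation": [0, 0, 0.03], "turn": [0, 0, 0], "hand": 0.087}, {"translation": [0, 0, 0.03], "turn": [0, 0, 0], "hand": 0.087}, {"translation": [0, 0, 0.03], "turn": [0, 0, 0], "hand": 0.087}, {"translation": [0, 0, 0], "turn": [0, 0, 0], "hand": 0.087}]}}

```text
time: 19.15
ee_pos: [0.4474, 0.0075, 0.1706]
eef_rot: [0.704, 0.71, 0.002, 0.003]
ft_force: [0.6, -0.3, -0.5]
width: 0.0869
```

>>> {"name": "apply_moves", "arguments": {"deltas": [{"translation": [0, -0.038, 0], "turn": [0, 0.002, 0], "hand": 0.087}, {"translation": [0, -0.04, 0], "turn": [0, 0, 0], "hand": 0.087}, {"translation": [0, -0.04, 0], "turn": [0, 0, 0], "hand": 0.087}, {"translation": [0, -0.04, 0], "turn": [0, 0, 0], "hand": 0.087}, {"translation": [0, -0.035, 0], "turn": [0, 0, 0], "hand": 0.087}]}}

```text
time: 19.65
ee_pos: [0.4478, -0.1865, 0.174]
eef_rot: [0.7, 0.714, 0.004, 0.004]
ft_force: [-0.7, 0.3, -0.1]
width: 0.087
```

>>> {"name": "apply_moves", "arguments": {"deltas": [{"translation": [0, 0, -0.02], "turn": [0, 0, 0], "hand": 0.087}, {"translation": [0, 0, -0.02], "turn": [0, 0, 0], "hand": 0.087}, {"translation": [0, 0, 0], "turn": [0, 0, 0], "hand": 0.087}]}}

```text
time: 19.95
ee_pos: [0.4466, -0.193, 0.1334]
eef_rot: [0.703, 0.711, 0.003, 0.005]
ft_force: [0.2, 0.2, -0.5]
width: 0.0868
```

```bash
python3 lid.py w6
python3 - <<'E'
import sys;sys.path.insert(0,'.')
from h import *
a=snap("side","s6")
b=cv2.imread("pics/w6.png");C=np.zeros((600,640,3),np.uint8);C[:250]=b[100:350];C[250:600]=cv2.resize(a[120:295,190:510,::-1],(640,350));cv2.imwrite("pics/c6.png",C)
E
```

```text
[ 0.4466 -0.193   0.1334] [0.7031 0.7111 0.0034 0.0048]
[ 276  190   82   88 5444] [315. 236.] [ 0.443  -0.1995  0.09  ]
```

View pics/c6.png

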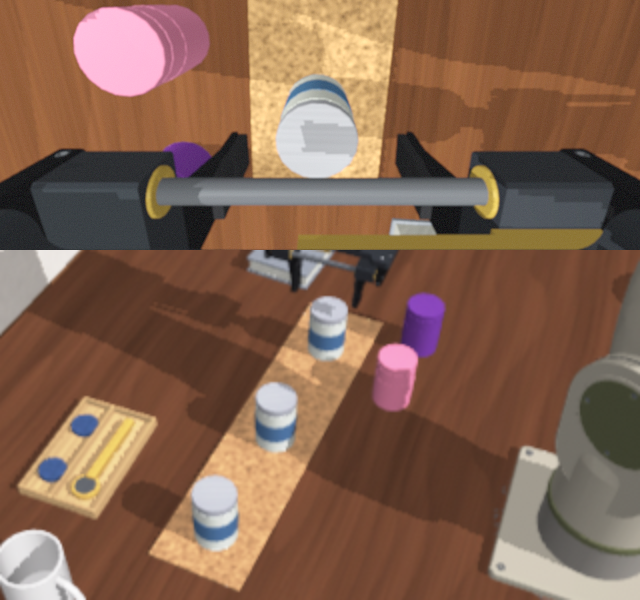

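```bash
python3 -c "
from h import *
print(ray(calibration('scene'),332,117,.085),ray(calibration('side'),402,147,.085))"
```

```text
[ 0.31059326 -0.27083009  0.085     ] [ 0.31302064 -0.27375267  0.085     ]
```

The side view shows all three tins upright. The right tin is between the fingers (wrist lid (315,236)), and the pink and purple ones are clear of the jaws. Descending.

>>> {"name": "apply_moves", "arguments": {"deltas": [{"translation": [-0.002, -0.006, -0.01], "turn": [0.002, 0.011, 0], "hand": 0.087}, {"translation": [-0.001, 0, -0.02], "turn": [0, 0, 0], "hand": 0.087}, {"translation": [-0.001, 0, -0.02], "turn": [0, 0, 0], "hand": 0.087}, {"translation": [-0.001, 0, -0.015], "turn": [0, 0, 0], "hand": 0.087}, {"translation": [0, 0, 0], "turn": [0, 0, 0], "hand": 0.087}]}}

```text
time: 20.55
ee_pos: [0.4453, -0.1998, 0.0719]
eef_rot: [0.702, 0.713, 0.001, 0.004]
ft_force: [-0.8, 0.2, -0.2]
width: 0.0868
```

>>> {"name": "apply_moves", "arguments": {"deltas": [{"translation": [-0.001, 0, -0.01], "turn": [0, 0.005, 0], "hand": 0.087}, {"translation": [-0.001, 0, -0.002], "turn": [0, 0, 0], "hand": 0.087}, {"translation": [0, 0, 0], "turn": [0, 0, 0], "hand": 0.065}, {"translation": [0, 0, 0], "turn": [0, 0, 0], "hand": 0.04}, {"translation": [0, 0, 0], "turn": [0, 0, 0], "hand": 0.04}], "newtons": 40}}

```text
time: 21.05
ee_pos: [0.4449, -0.2005, 0.0615]
eef_rot: [0.701, 0.713, 0.0, 0.004]
ft_force: [0.2, -0.2, -0.4]
width: 0.0701
```

>>> {"name": "apply_moves", "arguments": {"deltas": [{"translation": [0, 0, 0], "turn": [0, 0, 0], "hand": 0.04}, {"translation": [0, 0, 0], "turn": [0, 0, 0], "hand": 0.04}, {"translation": [0, 0, 0], "turn": [0, 0, 0], "hand": 0.04}, {"translation": [0, 0, 0], "turn": [0, 0, 0], "hand": 0.04}, {"translation": [0, 0, 0], "turn": [0, 0, 0], "hand": 0.04}]}}

```text
time: 21.55
ee_pos: [0.4445, -0.2006, 0.062]
eef_rot: [0.701, 0.713, -0.0, 0.004]
ft_force: [-1.0, -0.2, -0.6]
width: 0.0578
```

>>> {"name": "apply_moves", "arguments": {"deltas": [{"translation": [0, 0, 0.015], "turn": [0, 0, 0], "hand": 0.04}, {"translation": [0, 0, 0.015], "turn": [0, 0, 0], "hand": 0.04}, {"translation": [0, 0, 0.015], "turn": [0, 0, 0], "hand": 0.04}, {"translation": [0, 0, 0], "turn": [0, 0, 0], "hand": 0.04}, {"translation": [0, 0, 0], "turn": [0, 0, 0], "hand": 0.04}]}}

```text
time: 22.05
ee_pos: [0.4422, -0.1993, 0.1048]
eef_rot: [0.701, 0.713, -0.001, 0.001]
ft_force: [0.4, -0.2, -6.1]
width: 0.0582
```

```bash
python3 weigh.py 16
```

```text
[-0.34 -0.19 -5.71] [0.45 0.34 0.44] [ 0.000e+00 -4.759e+01 -1.440e+00 -3.638e+01 -1.000e-02  5.000e-02
 -0.000e+00] [ 0.4426 -0.1995  0.1056] [ 0.7014  0.7128 -0.0008  0.0011] 22.85 0.057653078895615675
```

The right tin weighs about 5.7 N, so it is the heaviest. Raising it to about 20 cm.

>>> {"name": "apply_moves", "arguments": {"deltas": [{"translation": [0, 0, 0.02], "turn": [0, 0, 0], "hand": 0.04}, {"translation": [0, 0, 0.03], "turn": [0, 0, 0], "hand": 0.04}, {"translation": [0, 0, 0.03], "turn": [0, 0, 0], "hand": 0.04}, {"translation": [0, 0, 0.03], "turn": [0, 0, 0], "hand": 0.04}, {"translation": [0, 0, 0.025], "turn": [0, 0, 0], "hand": 0.04}]}}

```text
time: 23.35
ee_pos: [0.4392, -0.198, 0.2412]
eef_rot: [0.701, 0.713, -0.002, -0.003]
ft_force: [1.3, -0.0, -6.4]
width: 0.0581
```

>>> {"name": "apply_moves", "arguments": {"deltas": [{"translation": [0, 0, 0.01], "turn": [0, 0, 0], "hand": 0.04}, {"translation": [0, 0, 0.005], "turn": [0, 0, 0], "hand": 0.04}, {"translation": [0, 0, 0], "turn": [0, 0, 0], "hand": 0.04}, {"translation": [0, 0, 0], "turn": [0, 0, 0], "hand": 0.04}, {"translation": [0, 0, 0], "turn": [0, 0, 0], "hand": 0.04}]}}

```text
time: 23.85
ee_pos: [0.4394, -0.198, 0.2566]
eef_rot: [0.701, 0.713, -0.002, -0.002]
ft_force: [0.0, -0.1, -6.3]
width: 0.058
```

```bash
python3 weigh.py 10; python3 weigh.py 6
python3 - <<'E'
from h import *
a=snap("side","s7");b=snap("scene","c7")
C=np.zeros((600,480,3),np.uint8);C[:300]=cv2.resize(a[60:310,170:570],(480,300));C[300:]=cv2.resize(b[100:350,180:580],(480,300));cv2.imwrite("pics/c7.png",C[:,:,::-1])
print(np.abs(readout.read_state()["joint_vel"]).max())
E
```

```text
[ 0.21  0.22 -5.57] [0.35 0.49 0.52] [-0.000e+00 -4.251e+01 -2.300e-01 -4.163e+01 -1.000e-02  9.000e-02
 -0.000e+00] [ 0.4399 -0.1982  0.2579] [ 0.7012  0.713  -0.0018 -0.0015] 24.35 0.05784888684975246
[ 0.08 -0.32 -5.5 ] [0.38 0.43 0.62] [-0.000e+00 -4.247e+01 -2.200e-01 -4.162e+01 -1.000e-02  9.000e-02
  0.000e+00] [ 0.4399 -0.1982  0.2579] [ 0.7012  0.713  -0.0018 -0.0015] 24.65 0.05788553033483724
0.0008562985231696389
```

View pics/c7.png

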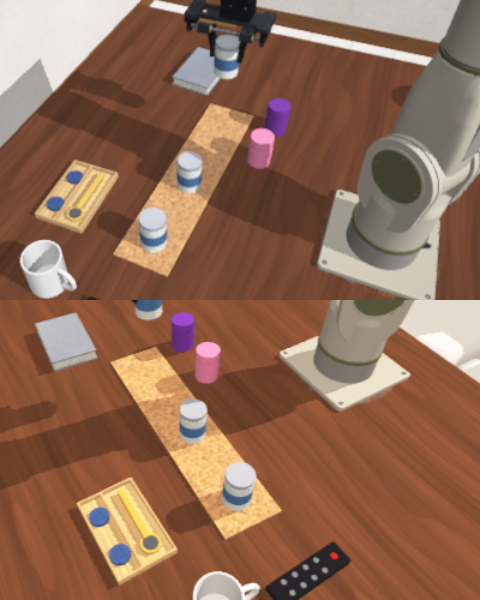

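The heavy tin is held upright and still. The other two stand in place and the scoop lies in the tray, so I hand in.

```bash
python3 -c "
from bench import order; print(order.close_job())"
```

```text
the job is handed in; nothing more can be done
None
```

The job is handed in at about 25 s of the 70 s allowed. The interface reports no verdict, so this rests on my own checks.

- **Scoop:** it lies flat and released in the tray's long compartment. The wrist picture put its head within about 2 px of the predicted position.
- **Tins:** I lifted each about 45–53 mm, left to right. They measured about 3.0 N (left), 2.3 N (middle) and 5.7 N (right), so the right one is the heaviest.
- **Final hold:** the right tin is upright and still, with its underside about 20 cm above the table by the tool height and joint speeds below 0.001 rad/s.
- **Everything else:** the last pictures show the left and middle tins upright in their places, within a few millimetres by the tool readings. The mug, book, remote and the pink and purple look-alikes were not touched.

- **Pressing on the mat:** while setting the tins down, the arm briefly pushed them onto the mat, about 31–33 N for the left and 44 N for the middle. The push went through the gripped tin, not the gripper body. The wrist limit is 120 N, and I relieved the push before letting go.
- **Lid positions:** the wrist camera and the fixed cameras disagreed by up to 6 mm in y on two of the tin lids. That was within the jaw clearance, so I aimed between the two readings.

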